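# Start the jig's clamp screw without crossing its thread

## Robot

A 7-joint arm with a two-finger parallel gripper is mounted at the origin on the work surface. World frame = base frame: x ahead of the robot, y to its left, z up, the work surface at z = 0. Lengths are in mm, angles in rad, forces in N, time in s.
With the tool pointing down it reaches from about 350 to 900 mm from the base axis. Payload 7.2 kg.
Tool frame: the origin (TCP) lies on the centre line of the jaws, within the pads' length; the fingertips stand 19 mm ahead of it and the grasp point (between the pads) is the TCP; z points along the fingers, y is the direction in which the jaws open and shut (so a half turn about z gives the same grasp; the last joint's range is limited). The gripper opens to 85 mm and grips with 20 to 120 N. Pads are 22 mm wide; open, the fingers measure 114 mm over their backs; the gripper's body (76 mm by 85 mm) begins 54 mm behind the grasp point. The pads swing forward as they close: fully open they stand 13 mm farther back than shut.
Start: joints at [-1.408, 0.411, -0.013, 1.596, 0.006, 1.134, -0.082], TCP at [142.982, 608.428, 250.297] pointing down, gripper open.
Joint ranges: [-2.95, 2.95], [-0.29, 1.99], [-1.47, 1.44], [0.14, 2.54], [-1.03, 4.17], [0.13, 1.85], [-2.86, 2.86]. Speed limits (rad/s): [2.39, 2.39, 3.01, 3.01, 3.14, 3.14, 3.14].

## Interface

Orientations are given as a unit quaternion [x, y, z, w].
In Python, from rig import robot gives the robot as it stands.
- The arm moves only by the tool servo_tool, never from a script. Its argument "targets" is a list of rows, each an object with "delta_pos": the shift along the world's x, y, z in units of 40 mm (1.0 is 40 mm), a list of three; "spin": the turn about the world's z in units of 6 degrees (1.0 is 6 degrees); "hand": the closure, from -1 (fully open) to 1 (shut), so that 0 is half open. In form: [{"delta_pos": [x, y, z], "spin": spin, "hand": hand}, ...]. A call has 1 to 8 rows; each row is the pose to reach, as a shift and turn from the pose commanded when the call began; what a row does not reach only later rows make up. A row lasts 1/8 s, in which the tool goes at most 62.5 mm and 10.7 degrees, less where a joint would pass 70% of its speed; a pose out of reach is approached as far as the arm can. A call with a gripper value outside its range is refused whole. The fingers move at their own pace and stop on an object; "squeeze" is the grip in N (left out, the last holds). Time passes only in rows, so rows that repeat a pose let the fingers close. It gives the time, the measured TCP pose, the force and the opening at its end, in the units of the state.
- robot.read_state(): the state, without advancing time (a new reading comes with each control period).
- robot.camera(name): name is "scene" or "top"; returns (picture, depth): 400x640x3 uint8, red, green, blue; 400x640 float32, mm along the optical axis (not along the pixel's ray), 0 where there is no reading.
- robot.camera_model(name): a dict with "fx", "fy", "cx", "cy" (pixels), "rvec" (rotation vector, rad) and "tvec" (3), from world to camera coordinates, as OpenCV has them. Camera axes: x right, y down, z forward; pixel columns grow to the right and rows downward; lengths in mm; the calibration is good to about 2 mm. A picture is of the moment at which its call begins. camera_model takes no time and is no camera call.
- robot.close_job(): hands the job in, once; it reports no verdict.
The state is a dict: "t": time; "joint_positions": joint angles; "dq": joint speeds; "effort": joint torques, N m; "tool_pos": TCP position; "ee_rot": TCP orientation; "force": force on the tool from outside, world axes, zero at the start; "moment": the same for the moment, N m; "grip_width": opening from 0.0 (shut) to 1.0 (fully open).
Only numpy, scipy, OpenCV 4.12 (cv2) and the standard library are available. Lean on these libraries where they do the work, as an engineer would, in place of code of your own. Each camera call takes 0.05 s, during which the arm holds its last target. There are 200 camera calls.

## Task

Clamp the oak rail in the plywood jig: turn the red wing knob clockwise until the steel hold-down bar grips the rail finger-tight, then let go. Start it gently and feel the thread: if it goes stiff early, while there is still daylight under the knob's flange, the thread is crossed, so stop at once, turn it back about a sixth of a turn to let it drop in, and start again. Force neither the thread nor the clamp, keep the rail and the bar where they lie, and leave the other things on the bench alone.

Things in the scene. Friction and masses are not known exactly. Their poses are not given: they have to be found in the camera images.
- knob_grip (a point): Where to grip the red wing knob: on the screw's axis, 10 mm below the wing's top, about 82 mm above the bench at the start and 80 mm when tight. The wing is a plain upright bar 64 mm long, 15 mm thick, 24 mm high, with 4 mm of sprung up-and-down play on its neck (0.8 N per mm). Fingertips may reach 20 mm below this point, not lower: there the hub begins.
- hub: The screw's steel hub with its 40 mm flange (a free-turning thrust washer) under the wing; origin at the centre of the flange's underside, 34 mm below the grip point. It sinks 1 mm per radian clockwise (coarse quick thread). At the start the flange is about 2 mm above the hold-down bar; it meets the bar after 1.4 to 1.8 rad.
- screw: The upright 11 mm clamp screw with hub and wing. Origin on its axis at bench level; z up, x along the wing, y across its 15 mm. Turns only about z, clockwise from above to tighten. Runs with 0.05 to 0.1 N m. Some 0.85 rad after the flange meets the bar it grows tight, by 1.5 N m per rad: 0.2 to 0.45 N m is finger-tight, over 0.7 harms. Let go, it springs back to where this began and stays.
- insert: Brass threaded insert in the jig's base, fixed, under the bar; origin on the screw's axis at bench level. Unseen: the start is crossed or clean. A crossed one turns freely for 0.1 to 0.65 rad, then stiffens by 1.5 N m per rad; over 0.7 N m it is damaged. Turned back 0.65 rad from where it began to stiffen (1 to be sure) it drops in and then runs clean.
- jig: The fixed plywood jig, base 270 x 360 x 18 mm; origin on the bench at the screw's axis, x towards the aluminium angle fence (30 mm high, its face 100 mm from the screw's axis, along y), y along the rail. A plywood heel block 20 mm high stands at x = -62 mm and carries the bar's other end.
- holddown: The loose steel hold-down bar, 170 x 38 x 8 mm, slotted for the screw, along the jig's x from the heel block to the rail; origin under its middle, 38 mm above the bench. Its top is 46 mm above the bench.
- rail: The loose oak rail, 300 mm long (y) x 45 x 20 mm, lying on the jig's base along the fence, under the toe of the bar; origin under its middle, 18 mm above the bench.
- glue: Bystander: white glue bottle, 54 mm in diameter, 150 mm high, standing; origin under its centre.
- bits: Bystander: beech block 75 x 110 x 35 mm with six router bits, 70 mm high in all; origin under its centre.
- trysquare: Bystander: try square lying flat, wooden stock 22 x 100 x 16 mm, steel blade reaching 131 mm along its x; origin under the stock.
- offcut: Bystander: oak offcut 110 x 60 x 18 mm; origin under its centre.
Not all that is in view belongs to the job. Of the things that look like the holddown, the largest one is meant.

How it is judged (in metres and radians):
At the end, for the whole second after the job is handed in: The screw presses on the hold-down bar with more than 12 N and the bar on the rail with more than 6 N; the screw is still; rail and bar are within 8 mm of where they lay (contact force between holddown and rail above 6 N and contact force between screw and holddown above 12 N and angular speed of screw below 0.1 rad/s and distance of each of rail, holddown from where it was at the start of the episode below 0.008 m); the robot touches nothing.
It fails at once if a crossed thread is forced: more than 35 N between screw and insert (about 0.7 N m on the knob) (contact force between screw and insert above 35 N).
It fails at once if the clamp is overtightened: more than 50 N between screw and hold-down bar (about 0.8 N m on the knob) (contact force between screw and holddown above 50 N).
It fails at once if a bystander is moved more than 15 mm (distance of any of glue, bits, trysquare, offcut from where it was at the start of the episode above 0.015 m).
It also fails if it takes over 64 s, if anything falls off the work surface, if the arm or the gripper's body presses on something with over 40 N, if the wrist force passes 120 N, or if a joint passes its speed limit or range.

## Working session

There is one attempt and no reset: what is moved stays moved. The work goes in short steps, Python scripts to look and compute and a tool call to move; the robot and the scene stay as the last step left them, time stands still between calls to the robot, and variables do not carry over. Pictures are saved under pics/ and viewed, on a budget of 10 in all, crops included, one or two more only if the job needs it, and the job is handed in when it is done.

Besides the shell and the picture viewer there is one more tool, called after "Call:" as name(argument=value, ...) on one line, values as JSON. servo_tool: Moves the arm, as the interface text tells. Its arguments: {"type":"object","properties":{"targets":{"type":"array","items":{"type":"object","properties":{"delta_pos":{"type":"array","items":{"type":"number"}},"spin":{"type":"number"},"hand":{"type":"number"}}}},"squeeze":{"type":"number"}},"required":["targets"]}

```bash
mkdir -p pics; cat > h.py <<'E'
import numpy as np, cv2
from rig import robot
def cam(n):
    p,d=robot.camera(n); m=robot.camera_model(n); return p,d,m
def cloud(d,m):
    R=cv2.Rodrigues(np.array(m["rvec"],float))[0]; t=np.array(m["tvec"],float).ravel()
    v,u=np.mgrid[:d.shape[0],:d.shape[1]]
    c=np.stack([(u-m["cx"])/m["fx"]*d,(v-m["cy"])/m["fy"]*d,d],-1)
    return (c-t)@R
def red(p):
    h=cv2.cvtColor(p,cv2.COLOR_RGB2HSV)
    return (((h[...,0]<8)|(h[...,0]>172))&(h[...,1]>140)&(h[...,2]>60)).astype(np.uint8)
E
python3 - <<'E'
from h import *
s=robot.read_state(); print(s)
ims=[]
for n in("top","scene"):
    p,d,m=cam(n); np.savez(f"{n}0.npz",p=p,d=d); ims.append(p)
    X=cloud(d,m); k,l,st,c=cv2.connectedComponentsWithStats(red(p))
    for i in range(1,k):
        if st[i,4]>25:
            P=X[(l==i)&(d>0)]; print(n,st[i],c[i].round(),np.median(P,0).round(1),P[:,2].max().round(1))
    cv2.imwrite(f"pics/{n}0.png",p[...,::-1])
E
```

```text
{'t': 0.0, 'joint_positions': array([-1.40818544,  0.41189904, -0.01276906,  1.59710583,  0.00563205,
        1.13427646, -0.08223019]), 'dq': array([ 0.00152214, -0.00029668,  0.00134745, -0.00075388,  0.00135917,
       -0.00010512, -0.00099062]), 'effort': array([ 4.25402350e-04, -6.00624204e+01,  6.82285577e-01, -2.99409950e+01,
        1.37665504e-02,  1.01544941e-02,  2.91778974e-05]), 'tool_pos': array([142.88428168, 607.94410265, 249.42799075]), 'ee_rot': array([ 1.15119297e-01,  9.93351330e-01, -8.25669723e-04, -3.33807998e-05]), 'force': array([0.16605883, 0.21612199, 0.5182659 ]), 'moment': array([0.01766154, 0.00297337, 0.02654074]), 'grip_width': 1.0025735506935922}
top [391 195   9  10  50] [395. 199.] [ 548.3 -133.    90.3] 92.8
top [384 207   9  12  51] [388. 213.] [ 514.3 -115.8   90.4] 94.1
scene [279 214   9  19  88] [283. 223.] [ 546.4 -137.3   90.1] 94.4
```

View pics/top0.png

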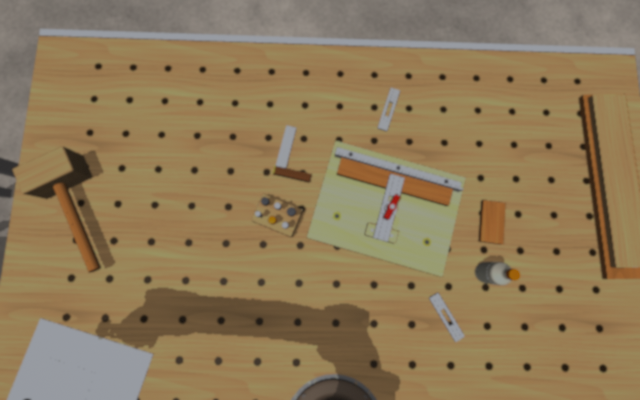

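View pics/scene0.png

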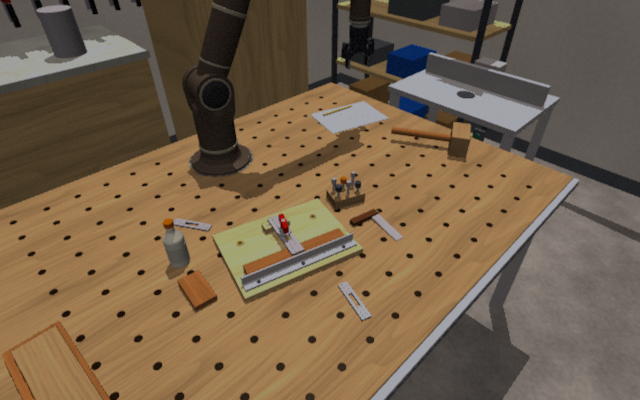

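The top view has three slotted steel bars: (388,208) in the jig under the red knob, (389,109) and (447,317) loose on the bench. The one in the jig is the largest and carries the screw, so it is the one meant. The red wing is at (391,206). I'll confirm with a crop and measure.

```bash
python3 - <<'E'
from h import *
crops=[]
for n,(u0,v0,w,h) in dict(top=(300,130,180,150),scene=(205,190,160,110)).items():
    z=np.load(n+"0.npz");p,d=z["p"],z["d"];m=robot.camera_model(n)
    X=cloud(d,m)
    near=np.hypot(X[...,0]-531,X[...,1]+125)<60
    k=near&(X[...,2]>78)&(X[...,2]<105)
    P=X[k]; r=cv2.minAreaRect(P[:,:2].astype(np.float32)); 
    e,V=np.linalg.eigh(np.cov(P[:,:2].T)); a=np.degrees(np.arctan2(V[1,1],V[0,1]))
    top=np.percentile(P[:,2],[5,50,95]).round(1)
    print(n,len(P),P[:,:2].mean(0).round(1),"rect",np.round(r[0],1),np.round(r[1],1),r[2],"axis",a,top)
    # ray-plane at z=92 for red pixels
    R=cv2.Rodrigues(np.array(m["rvec"],float))[0];t=np.array(m["tvec"],float).ravel();C=-R.T@t
    v,u=np.nonzero(k); D=np.c_[(u-m["cx"])/m["fx"],(v-m["cy"])/m["fy"],np.ones(len(u))]@R
    Q=C+D*((92-C[2])/D[:,2])[:,None]; rr=cv2.minAreaRect(Q[:,:2].astype(np.float32)); print(" plane",np.round(rr[0],1),np.round(rr[1],1),rr[2],C.round())
    # bar top
    b=(np.hypot(X[...,0]-531,X[...,1]+125)<120)&(abs(X[...,2]-46)<4)
    hsv=cv2.cvtColor(p,cv2.COLOR_RGB2HSV); b&=(hsv[...,1]<60)
    B=X[b]; r=cv2.minAreaRect(B[:,:2].astype(np.float32)); print(" bar",len(B),np.round(r[0],1),np.round(r[1],1),r[2])
    cv2.imwrite(f"pics/{n}c.png",cv2.resize(p[v0:v0+h,u0:u0+w,::-1],None,fx=4,fy=4,interpolation=2))
E
```

```text
top 182 [ 531.1 -123.4] rect [ 531.7 -124. ] [18.1 63.5] 59.917259216308594 axis 153.4041091556224 [85.3 90.3 92.9]
 plane [ 530.6 -122.8] [18.7 65.1] 59.42692184448242 [402.  51. 962.]
 bar 800 [ 543.6 -129.3] [125.3 185.1] 74.96422576904297
scene 106 [ 535.  -132.1] rect [ 531.  -128.9] [18.1 66.9] 60.678428649902344 axis 153.98972810159103 [81.1 90.3 93.4]
 plane [ 537.4 -134. ] [18.5 75.5] 60.95486831665039 [1222. -643.  835.]
 bar 469 [ 544.2 -126.9] [115.7 186.4] 75.2394790649414
```

View pics/topc.png

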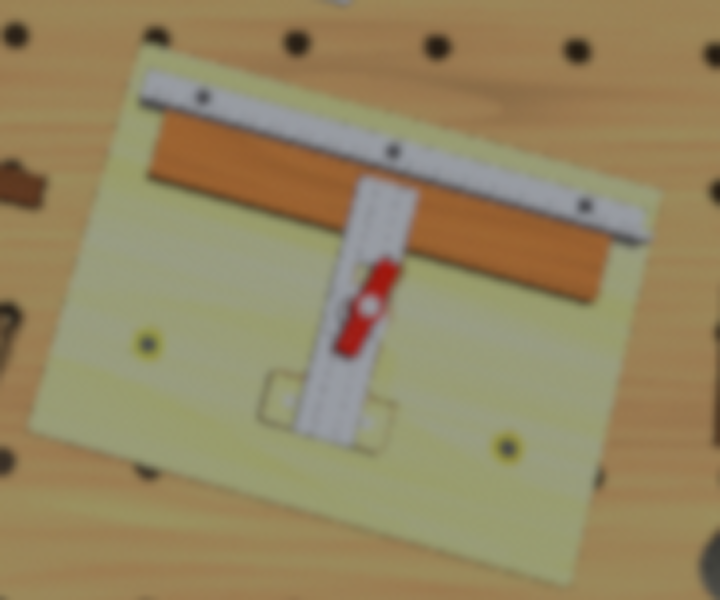

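The crop confirms it: the wing runs from crop (390,262) to (347,352), centred at (369,306), on the largest slotted bar in the jig. The knob centre is about (531,-124.5), the top about 92 mm (as stated), the size about 64 x 18 mm (close to 64 x 15), and the axis about -27.5°. I'm moving above it.

Call:
servo_tool(targets=[{"delta_pos": [0.75,-1.4,0],"spin": -0.3,"hand": -1},{"delta_pos": [1.5,-2.8,0],"spin": -0.6,"hand": -1},{"delta_pos": [2.2,-4.2,0],"spin": -0.9,"hand": -1},{"delta_pos": [2.9,-5.5,0],"spin": -1.2,"hand": -1},{"delta_pos": [3.6,-6.8,0],"spin": -1.2,"hand": -1},{"delta_pos": [4.3,-8.1,0],"spin": -1.2,"hand": -1},{"delta_pos": [5.0,-9.4,0],"spin": -1.2,"hand": -1},{"delta_pos": [5.0,-9.4,0],"spin": -1.2,"hand": -1}], squeeze=40)

```text
t: 1.1
tool_pos: [344.5, 228.4, 250.3]
ee_rot: [0.181, 0.984, -0.0, 0.0]
force: [-0.3, 0.4, 0.7]
grip_width: 0.999
```

Call:
servo_tool(targets=[{"delta_pos": [0.7,-1.4,0],"spin": -0.3,"hand": -1},{"delta_pos": [1.4,-2.7,0],"spin": -0.6,"hand": -1},{"delta_pos": [2.1,-4.0,0],"spin": -0.9,"hand": -1},{"delta_pos": [2.8,-5.3,0],"spin": -1.2,"hand": -1},{"delta_pos": [3.5,-6.6,0],"spin": -1.2,"hand": -1},{"delta_pos": [4.2,-7.9,0],"spin": -1.2,"hand": -1},{"delta_pos": [4.7,-8.9,0],"spin": -1.2,"hand": -1},{"delta_pos": [4.7,-8.9,0],"spin": -1.2,"hand": -1}])

```text
t: 2.1
tool_pos: [531.6, -126.5, 249.8]
ee_rot: [0.241, 0.971, -0.001, 0.0]
force: [-0.3, 0.1, -0.7]
grip_width: 0.999
```

Call:
servo_tool(targets=[{"delta_pos": [0,0,-1],"spin": 0,"hand": -0.3},{"delta_pos": [0,0.03,-2],"spin": 0,"hand": -0.3},{"delta_pos": [0,0.03,-2.8],"spin": 0,"hand": -0.3},{"delta_pos": [0,0.03,-2.8],"spin": 0,"hand": -0.3},{"delta_pos": [0,0.03,-2.8],"spin": 0,"hand": -0.3}])

```text
t: 2.72
tool_pos: [531.5, -121.7, 139.3]
ee_rot: [0.238, 0.971, 0.0, 0.0]
force: [0.4, 0.4, 0.8]
grip_width: 0.654
```

```bash
python3 - <<'E'
from h import *
s=robot.read_state(); print({k:np.round(s[k],3) for k in s if k not in('dq',)})
p,d,m=cam("scene"); k,l,st,c=cv2.connectedComponentsWithStats(red(p))
print(st[st[:,4]>15])
cv2.imwrite("pics/s1.png",cv2.resize(p[130:290,180:380,::-1],None,fx=4,fy=4,interpolation=2)[:600])
E
```

```text
{'t': np.float64(2.725), 'joint_positions': array([-0.288,  0.442,  0.554,  1.936, -0.306,  0.846,  1.517]), 'effort': array([-1.5000e-01, -4.8432e+01,  7.2920e+00, -2.2815e+01, -1.8000e-02,
        3.2000e-02, -3.0000e-03]), 'tool_pos': array([ 531.527, -121.711,  139.29 ]), 'ee_rot': array([0.238, 0.971, 0.   , 0.   ]), 'force': array([0.445, 0.436, 0.841]), 'moment': array([-0.012,  0.036,  0.032]), 'grip_width': np.float64(0.654)}
[[     0      0    640    400 255910]
 [   279    214      9     19     88]]
```

View pics/s1.png

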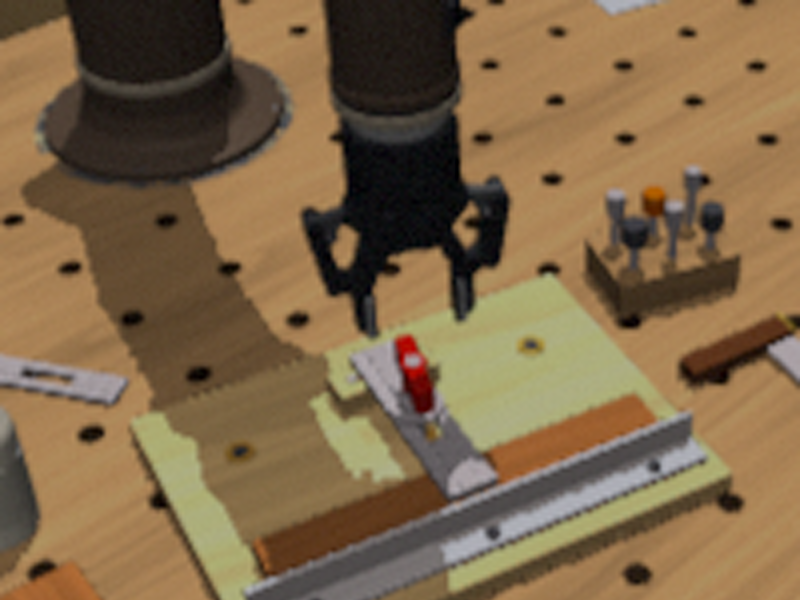

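The picture shows the fingertips at crop (370,325) and (462,310), straddling the wing at (413,372). I'm going down and closing.

Call:
servo_tool(targets=[{"delta_pos": [0,-0.04,-0.6],"spin": 0,"hand": -0.3},{"delta_pos": [0,-0.04,-1.1],"spin": 0,"hand": -0.3},{"delta_pos": [0,-0.04,-1.36],"spin": 0,"hand": -0.3},{"delta_pos": [0,-0.04,-1.36],"spin": 0,"hand": 0.2},{"delta_pos": [0,-0.04,-1.36],"spin": 0,"hand": 0.5},{"delta_pos": [0,-0.04,-1.36],"spin": 0,"hand": 1},{"delta_pos": [0,-0.04,-1.36],"spin": 0,"hand": 1},{"delta_pos": [0,-0.04,-1.36],"spin": 0,"hand": 1}], squeeze=40)

```text
t: 3.78
tool_pos: [531.0, -125.0, 84.2]
ee_rot: [0.239, 0.971, -0.0, 0.0]
force: [-1.3, -4.8, 0.4]
grip_width: 0.164
```

```bash
cat > st.py <<'E'
from h import *
s=robot.read_state(); q=s["ee_rot"]
print(round(float(s["t"]),2),"pos",s["tool_pos"].round(1),"yaw",round(float(np.degrees(2*np.arctan2(q[1],q[0]))-90),2),"F",s["force"].round(1),"M",s["moment"].round(3),"w",round(float(s["grip_width"]),3),"q7",s["joint_positions"][6].round(2))
E
python3 st.py
```

```text
3.77 pos [ 531.  -125.    84.2] yaw 62.33 F [-1.3 -4.8  0.4] M [-1.196  0.271  0.032] w 0.164 q7 1.57
```

Call:
servo_tool(targets=[{"delta_pos": [0,-0.05,0],"spin": -0.2,"hand": 1},{"delta_pos": [-0.01,-0.06,0],"spin": -0.4,"hand": 1},{"delta_pos": [-0.01,-0.06,0],"spin": -0.6,"hand": 1},{"delta_pos": [-0.01,-0.06,0],"spin": -0.8,"hand": 1},{"delta_pos": [-0.01,-0.06,0],"spin": -1,"hand": 1},{"delta_pos": [-0.01,-0.06,0],"spin": -1,"hand": 1}])

```text
t: 4.53
tool_pos: [530.9, -125.9, 83.9]
ee_rot: [0.289, 0.957, 0.0, 0.0]
force: [1.0, 1.8, 1.6]
grip_width: 0.17
```

```bash
python3 st.py
```

```text
4.53 pos [ 530.9 -125.9   83.9] yaw 56.38 F [1.  1.8 1.6] M [ 0.778 -0.346 -0.026] w 0.17 q7 1.49
```

Call:
servo_tool(targets=[{"delta_pos": [0,0.02,0],"spin": -0.3,"hand": 1},{"delta_pos": [0,0.02,0],"spin": -0.6,"hand": 1},{"delta_pos": [0,0.02,0],"spin": -0.9,"hand": 1},{"delta_pos": [0,0.02,-0.005],"spin": -1.2,"hand": 1},{"delta_pos": [0,0.02,-0.005],"spin": -1.5,"hand": 1},{"delta_pos": [0,0.02,-0.005],"spin": -1.5,"hand": 1}])

```text
t: 5.28
tool_pos: [530.8, -125.7, 83.8]
ee_rot: [0.364, 0.931, -0.0, 0.0]
force: [1.9, 0.5, 1.7]
grip_width: 0.167
```

```bash
python3 st.py
```

```text
5.28 pos [ 530.8 -125.7   83.8] yaw 47.33 F [1.9 0.5 1.7] M [ 0.131 -0.742 -0.033] w 0.167 q7 1.37
```

Call:
servo_tool(targets=[{"delta_pos": [-0.01,0,0],"spin": -0.3,"hand": 1},{"delta_pos": [-0.01,0,0],"spin": -0.6,"hand": 1},{"delta_pos": [-0.01,0,0],"spin": -0.9,"hand": 1},{"delta_pos": [-0.01,0,-0.005],"spin": -1.2,"hand": 1},{"delta_pos": [-0.01,0,-0.005],"spin": -1.5,"hand": 1},{"delta_pos": [-0.01,0,-0.005],"spin": -1.5,"hand": 1}])

```text
t: 6.02
tool_pos: [530.6, -125.7, 83.6]
ee_rot: [0.436, 0.9, -0.0, 0.0]
force: [5.2, -0.1, 0.5]
grip_width: 0.173
```

```bash
python3 st.py; python3 - <<'E'
from h import *
p,d,m=cam("scene")
cv2.imwrite("pics/s2.png",cv2.resize(p[190:260,245:345,::-1],None,fx=7,fy=7,interpolation=2))
E
```

```text
6.03 pos [ 530.6 -125.7   83.6] yaw 38.28 F [ 5.2 -0.1  0.5] M [-0.01  -1.321  0.003] w 0.173 q7 1.24
```

View pics/s2.png

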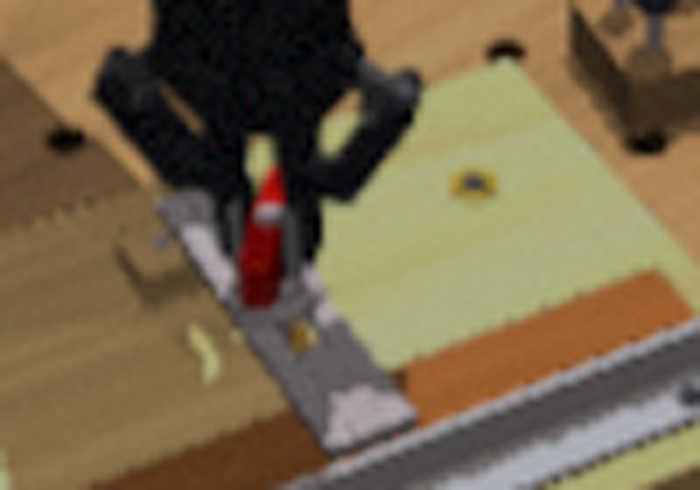

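The wing turns with the jaws (red at crop (262,240), between the pads) and there is no stiffness yet. I'm easing out the side force and carrying on.

Call:
servo_tool(targets=[{"delta_pos": [0.02,0,0],"spin": -0.3,"hand": 1},{"delta_pos": [0.025,0,0],"spin": -0.6,"hand": 1},{"delta_pos": [0.025,0,0],"spin": -0.9,"hand": 1},{"delta_pos": [0.025,0,-0.005],"spin": -1.2,"hand": 1},{"delta_pos": [0.025,0,-0.005],"spin": -1.5,"hand": 1},{"delta_pos": [0.025,0,-0.005],"spin": -1.5,"hand": 1}])

```text
t: 6.82
tool_pos: [530.9, -125.7, 83.2]
ee_rot: [0.505, 0.863, -0.0, -0.0]
force: [2.0, -1.5, 1.1]
grip_width: 0.168
```

```bash
python3 st.py
```

```text
6.83 pos [ 530.9 -125.7   83.2] yaw 29.33 F [ 2.  -1.5  1.1] M [-0.336 -0.592 -0.034] w 0.168 q7 1.11
```

Call:
servo_tool(targets=[{"delta_pos": [0.01,-0.01,0],"spin": -0.3,"hand": 1},{"delta_pos": [0.01,-0.01,0],"spin": -0.6,"hand": 1},{"delta_pos": [0.01,-0.01,0],"spin": -0.9,"hand": 1},{"delta_pos": [0.01,-0.01,-0.005],"spin": -1.2,"hand": 1},{"delta_pos": [0.01,-0.01,-0.005],"spin": -1.5,"hand": 1}])

```text
t: 7.45
tool_pos: [531.1, -125.9, 82.9]
ee_rot: [0.572, 0.82, -0.0, -0.0]
force: [0.1, 0.2, 1.5]
grip_width: 0.169
```

```bash
python3 st.py
```

```text
7.45 pos [ 531.1 -125.9   82.9] yaw 20.26 F [0.1 0.2 1.5] M [-0.063  0.116  0.103] w 0.169 q7 0.99
```

Call:
servo_tool(targets=[{"delta_pos": [0,0,0],"spin": -0.3,"hand": 1},{"delta_pos": [0,0,0],"spin": -0.6,"hand": 1},{"delta_pos": [0,0,-0.005],"spin": -0.9,"hand": 1},{"delta_pos": [0,0,-0.005],"spin": -1.2,"hand": 1}])

```text
t: 7.95
tool_pos: [531.3, -125.9, 82.8]
ee_rot: [0.622, 0.783, -0.0, -0.0]
force: [-2.9, 0.2, 0.8]
grip_width: 0.163
```

```bash
python3 st.py
```

```text
7.95 pos [ 531.3 -125.9   82.8] yaw 13.05 F [-2.9  0.2  0.8] M [-0.016  0.42   0.019] w 0.163 q7 0.89
```

At 0.86 rad it still runs freely, so the thread is clean (a crossed one would have stiffened by 0.65). Carrying on.

Call:
servo_tool(targets=[{"delta_pos": [-0.02,0,0],"spin": -0.4,"hand": 1},{"delta_pos": [-0.02,0,0],"spin": -0.8,"hand": 1},{"delta_pos": [-0.02,0,-0.005],"spin": -1.2,"hand": 1},{"delta_pos": [-0.02,0,-0.005],"spin": -1.6,"hand": 1},{"delta_pos": [-0.02,0,-0.005],"spin": -2,"hand": 1},{"delta_pos": [-0.02,0,-0.005],"spin": -2.4,"hand": 1}])

```text
t: 8.7
tool_pos: [531.0, -126.0, 82.8]
ee_rot: [0.716, 0.699, 0.0, 0.0]
force: [1.1, 0.1, 0.9]
grip_width: 0.167
```

```bash
python3 st.py
```

```text
8.7 pos [ 531.  -126.    82.8] yaw -1.38 F [1.1 0.1 0.9] M [-0.077 -0.174  0.093] w 0.167 q7 0.69
```

Call:
servo_tool(targets=[{"delta_pos": [0,0,0],"spin": -0.4,"hand": 1},{"delta_pos": [0,0,0],"spin": -0.8,"hand": 1},{"delta_pos": [0,0,-0.005],"spin": -1.2,"hand": 1},{"delta_pos": [0,0,-0.005],"spin": -1.6,"hand": 1},{"delta_pos": [0,0,-0.005],"spin": -2,"hand": 1},{"delta_pos": [0,0,-0.005],"spin": -2.4,"hand": 1}])

```text
t: 9.45
tool_pos: [530.9, -126.0, 82.5]
ee_rot: [0.798, 0.603, 0.0, 0.0]
force: [1.4, -0.5, 0.8]
grip_width: 0.168
```

```bash
python3 st.py
```

```text
9.45 pos [ 530.9 -126.    82.5] yaw -15.78 F [ 1.4 -0.5  0.8] M [-0.22  -0.332  0.053] w 0.168 q7 0.49
```

Call:
servo_tool(targets=[{"delta_pos": [0,0,0],"spin": -0.4,"hand": 1},{"delta_pos": [0,0,0],"spin": -0.8,"hand": 1},{"delta_pos": [0,0,-0.005],"spin": -1.2,"hand": 1},{"delta_pos": [0,0,-0.005],"spin": -1.6,"hand": 1},{"delta_pos": [0,0,-0.005],"spin": -2,"hand": 1}])

```text
t: 10.07
tool_pos: [530.8, -126.1, 82.3]
ee_rot: [0.856, 0.517, 0.0, 0.0]
force: [1.4, -1.6, 1.2]
grip_width: 0.165
```

```bash
python3 st.py
```

```text
10.07 pos [ 530.8 -126.1   82.3] yaw -27.79 F [ 1.4 -1.6  1.2] M [-0.414 -0.419  0.122] w 0.165 q7 0.32
```

Call:
servo_tool(targets=[{"delta_pos": [0.01,-0.01,0],"spin": -0.4,"hand": 1},{"delta_pos": [0.01,-0.01,0],"spin": -0.8,"hand": 1},{"delta_pos": [0.01,-0.01,-0.005],"spin": -1.2,"hand": 1},{"delta_pos": [0.01,-0.01,-0.005],"spin": -1.6,"hand": 1},{"delta_pos": [0.01,-0.01,-0.005],"spin": -2,"hand": 1}])

```text
t: 10.7
tool_pos: [530.9, -126.2, 82.0]
ee_rot: [0.905, 0.424, -0.0, -0.0]
force: [-1.1, 0.9, 1.5]
grip_width: 0.165
```

```bash
python3 st.py
```

```text
10.7 pos [ 530.9 -126.2   82. ] yaw -39.78 F [-1.1  0.9  1.5] M [-0.084  0.082  0.079] w 0.165 q7 0.16
```

Call:
servo_tool(targets=[{"delta_pos": [0,0,0],"spin": -0.4,"hand": 1},{"delta_pos": [0,0,0],"spin": -0.8,"hand": 1},{"delta_pos": [0,0,-0.005],"spin": -1.2,"hand": 1},{"delta_pos": [0,0,-0.005],"spin": -1.6,"hand": 1}])

```text
t: 11.2
tool_pos: [531.0, -126.3, 81.8]
ee_rot: [0.938, 0.347, -0.0, -0.0]
force: [-1.9, 0.4, 1.3]
grip_width: 0.166
```

```bash
python3 st.py
```

```text
11.2 pos [ 531.  -126.3   81.8] yaw -49.38 F [-1.9  0.4  1.3] M [0.069 0.36  0.117] w 0.166 q7 0.02
```

Call:
servo_tool(targets=[{"delta_pos": [-0.01,0,0],"spin": -0.4,"hand": 1},{"delta_pos": [-0.01,0,0],"spin": -0.8,"hand": 1},{"delta_pos": [-0.01,0,-0.005],"spin": -1.2,"hand": 1},{"delta_pos": [-0.01,0,-0.005],"spin": -1.6,"hand": 1},{"delta_pos": [-0.01,0,-0.005],"spin": -2,"hand": 1}])

```text
t: 11.82
tool_pos: [530.8, -126.3, 81.7]
ee_rot: [0.969, 0.247, 0.0, -0.0]
force: [-0.9, 0.6, 1.5]
grip_width: 0.167
```

```bash
python3 st.py
```

```text
11.82 pos [ 530.8 -126.3   81.7] yaw -61.38 F [-0.9  0.6  1.5] M [0.195 0.169 0.188] w 0.167 q7 -0.15
```

Call:
servo_tool(targets=[{"delta_pos": [0,0,0],"spin": -0.3,"hand": 1},{"delta_pos": [0,0,0],"spin": -0.6,"hand": 1},{"delta_pos": [0,0,0],"spin": -1,"hand": 1}])

```text
t: 12.2
tool_pos: [530.8, -126.3, 81.7]
ee_rot: [0.981, 0.196, 0.0, -0.0]
force: [-1.4, 1.0, 1.5]
grip_width: 0.168
```

```bash
python3 st.py
```

```text
12.2 pos [ 530.8 -126.3   81.7] yaw -67.37 F [-1.4  1.   1.5] M [0.195 0.247 0.183] w 0.168 q7 -0.23
```

Call:
servo_tool(targets=[{"delta_pos": [-0.01,0,0],"spin": -0.3,"hand": 1},{"delta_pos": [-0.01,0,0],"spin": -0.6,"hand": 1},{"delta_pos": [-0.01,0,-0.005],"spin": -1,"hand": 1}])

```text
t: 12.58
tool_pos: [530.6, -126.3, 81.6]
ee_rot: [0.989, 0.145, 0.0, 0.0]
force: [0.7, 2.0, 1.3]
grip_width: 0.169
```

```bash
python3 st.py
```

```text
12.57 pos [ 530.6 -126.3   81.6] yaw -73.36 F [0.7 2.  1.3] M [ 0.259 -0.069  0.214] w 0.169 q7 -0.32
```

Call:
servo_tool(targets=[{"delta_pos": [0,0.01,0],"spin": -0.3,"hand": 1},{"delta_pos": [0,0.01,0],"spin": -0.6,"hand": 1},{"delta_pos": [0,0.01,0],"spin": -1,"hand": 1}])

```text
t: 12.95
tool_pos: [530.5, -126.2, 81.6]
ee_rot: [0.996, 0.093, 0.0, 0.0]
force: [1.0, 0.6, 0.6]
grip_width: 0.168
```

```bash
python3 st.py
```

```text
12.95 pos [ 530.5 -126.2   81.6] yaw -79.37 F [1.  0.6 0.6] M [-0.056 -0.154  0.267] w 0.168 q7 -0.41
```

Call:
servo_tool(targets=[{"delta_pos": [0,0,0],"spin": -0.3,"hand": 1},{"delta_pos": [0,0,0],"spin": -0.7,"hand": 1},{"delta_pos": [0,0,0],"spin": -0.7,"hand": 1}])

```text
t: 13.32
tool_pos: [530.5, -126.2, 81.5]
ee_rot: [0.998, 0.057, 0.0, 0.0]
force: [0.7, -0.3, 2.1]
grip_width: 0.169
```

```bash
python3 st.py
```

```text
13.32 pos [ 530.5 -126.2   81.5] yaw -83.48 F [ 0.7 -0.3  2.1] M [-0.295 -0.249  0.158] w 0.169 q7 -0.47
```

Call:
servo_tool(targets=[{"delta_pos": [0,0,0],"spin": -0.3,"hand": 1},{"delta_pos": [0,0,0],"spin": -0.7,"hand": 1},{"delta_pos": [0,0,0],"spin": -1,"hand": 1}])

```text
t: 13.7
tool_pos: [530.4, -126.1, 81.5]
ee_rot: [1.0, 0.004, 0.0, 0.0]
force: [1.6, -1.1, 0.3]
grip_width: 0.168
```

```bash
python3 st.py
```

```text
13.7 pos [ 530.4 -126.1   81.5] yaw -89.55 F [ 1.6 -1.1  0.3] M [-0.499 -0.239  0.476] w 0.168 q7 -0.56
```

Call:
servo_tool(targets=[{"delta_pos": [0,0,0],"spin": 0,"hand": 1},{"delta_pos": [0,0,0],"spin": 0,"hand": 1}])

```text
t: 13.95
tool_pos: [530.4, -126.1, 81.5]
ee_rot: [1.0, 0.005, 0.0, 0.0]
force: [2.0, -1.9, 1.6]
grip_width: 0.17
```

```bash
python3 st.py
```

```text
13.95 pos [ 530.4 -126.1   81.5] yaw -89.42 F [ 2.  -1.9  1.6] M [-0.571 -0.219  0.294] w 0.17 q7 -0.56
```

A static 0.29 N m, rising about 1.3–1.5 N m/rad, at 2.65 rad: the bar is finger-tight. Releasing and rising.

Call:
servo_tool(targets=[{"delta_pos": [0,0,0],"spin": 0,"hand": 0.4},{"delta_pos": [0,0,0],"spin": 0,"hand": 0},{"delta_pos": [0,0,0],"spin": 0,"hand": -0.3},{"delta_pos": [0,0,0],"spin": 0,"hand": -0.3},{"delta_pos": [0,0,0.5],"spin": 0,"hand": -0.3},{"delta_pos": [0,0,1.5],"spin": 0,"hand": -0.3},{"delta_pos": [0,0,2.5],"spin": 0,"hand": -0.3},{"delta_pos": [0,0,3.5],"spin": 0,"hand": -0.3}])

```text
t: 14.95
tool_pos: [530.1, -126.3, 224.0]
ee_rot: [1.0, 0.005, 0.0, 0.0]
force: [1.2, 0.8, 0.8]
grip_width: 0.65
```

Call:
servo_tool(targets=[{"delta_pos": [-1,1,0],"spin": 0,"hand": -0.3},{"delta_pos": [-2,2,0],"spin": 0,"hand": -0.3},{"delta_pos": [-2.5,3,0],"spin": 0,"hand": -0.3},{"delta_pos": [-2.5,4,0],"spin": 0,"hand": -0.3},{"delta_pos": [-2.5,4,0],"spin": 0,"hand": -0.3},{"delta_pos": [-2.5,4,0],"spin": 0,"hand": -0.3}])

```text
t: 15.7
tool_pos: [430.5, 33.3, 222.0]
ee_rot: [1.0, 0.005, 0.0, -0.0]
force: [0.1, -0.2, -0.3]
grip_width: 0.649
```

```bash
python3 st.py; python3 - <<'E'
from h import *
ims=[]
for n,(u0,v0,w,h) in dict(top=(300,130,180,150),scene=(205,190,160,133)).items():
    z=np.load(n+"0.npz");p0,d0=z["p"],z["d"];p,d,m=cam(n)
    for P,D in((p0,d0),(p,d)):
        X=cloud(D,m);k=(np.hypot(X[...,0]-531,X[...,1]+125)<60)&(X[...,2]>74)&(X[...,2]<105)
        Q=X[k];r=cv2.minAreaRect(Q[:,:2].astype(np.float32))
        print(n,len(Q),np.round(r[0],1),np.round(r[1],1),round(r[2],1),"z",np.percentile(Q[:,2],[50,95]).round(1))
        ims.append(cv2.resize(P[v0:v0+h,u0:u0+w,::-1],(400,300),interpolation=2))
    g=cv2.absdiff(p,p0).max(2); print("")
cv2.imwrite("pics/end.png",np.vstack([np.hstack(ims[:2]),np.hstack(ims[2:])]))
E
```

```text
15.7 pos [430.5  33.3 222. ] yaw -89.45 F [ 0.1 -0.2 -0.3] M [-0.013  0.051  0.039] w 0.649 q7 -1.28
top 190 [ 531.6 -123.9] [18.1 63.7] 60.0 z [90.1 92.9]
top 189 [ 531.5 -124.2] [63.8 18.6] 9.8 z [88.2 90.6]

scene 116 [ 531.  -128.9] [18.1 66.9] 60.7 z [90.  93.3]
scene 145 [ 531.4 -128.9] [64.5 19.5] 3.5 z [87.5 90.6]
```

View pics/end.png

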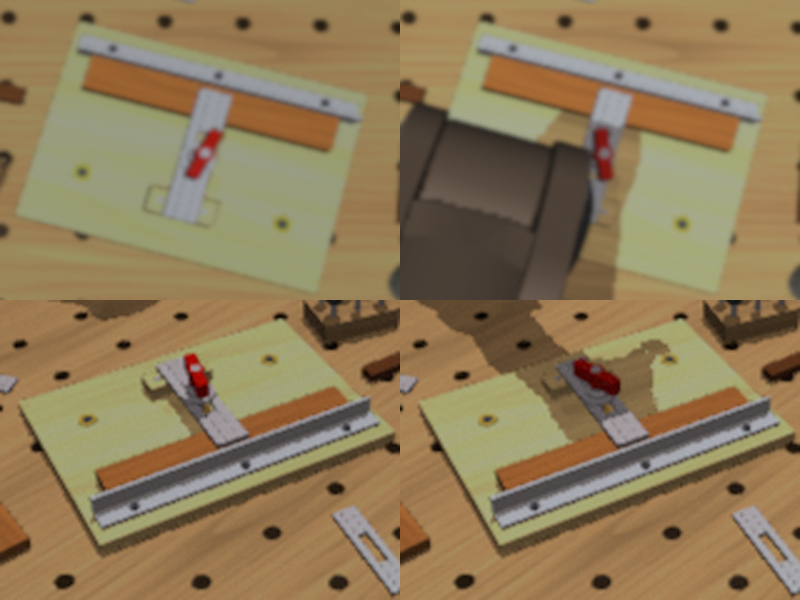

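The bottom right picture shows the wing at (597,377), turned about 145° net from the start, with the flange down on the bar. The rail and bar look the same as in the before pictures on the left. The wing's top is 2.3 mm lower (90.6 against 92.9), and the arm is clear. Handing in.

```bash
python3 -c "
from rig import robot
print(robot.close_job())"
```

```text
the job is handed in; nothing more can be done
None
```

I turned the red knob clockwise about 2.65 rad in small steps until it was finger-tight, let go and handed the job in at about 16 s. `close_job()` gives no verdict.

- **Thread:** it ran freely well past 0.65 rad, so it was not crossed and needed no turning back.
- **Tightness:** the knob took 0.29 N m held still, with a brief 0.48 N m reading while turning. That is just above the 0.45 finger-tight mark but well under the 0.7 limit. On release it sprang back a few degrees, as described.
- **Last checks:** the flange is down on the bar, and the knob's top sits about 2.3 mm lower than at the start. By eye, the rail and bar have not moved. The gripper reads no force and is well clear.
- **Not checked or in disagreement:**
    - I could not measure the clamping forces on the bar and rail.
    - The arm hid the heel end of the bar in the final top view.
    - I did not measure the bystanders' final positions; the arm touched nothing but the knob.
    - The two cameras put the knob about 5 mm apart in y and its final angle about 6° apart. The grip itself fixed its position near (531, -126).

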